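# Index the depth-stop thumbwheel and set the rod

## Task

Set the drilling-depth jig to its tallest step: with a fingertip, flick the lobes of the black thumbwheel clockwise (seen from above), click by click, until the tallest steel step sits in its click exactly under the depth rod, without going past it. Then press the rod's wooden head down with a fingertip until the rod stands on that step, and leave it there. Only push and press: do not lift or shove the jig, and leave the other things on the bench where they are.

Things in the scene. Friction and masses are not known exactly. Their poses are not given: they have to be found in the camera images.
- jig: the jig: a loose but heavy (2.6 kg) plywood base 220 mm (x) by 200 mm (y), 18 mm thick, lying flat. Origin on the underside, on the thumbwheel's upright axis; the base runs from x = -100 to 120 mm, y = -100 to 100 mm. The depth rod stands at its x = 32 mm, y = 0, on the far side of the wheel from the robot; the -x side of the wheel is free and faces the robot, give or take 26 degrees
- wheel_centre (a point): point on the wheel's axis at mid-thickness of its lobes, 48 mm above the jig's underside. The black plastic wheel is 16 mm thick (z = 40 to 56 mm): a hub of radius 44 mm with six lobes 13 mm wide, 60 degrees apart, reaching to radius 65 mm. In a click they point 30, 90, 150, 210, 270, 330 degrees anticlockwise from the jig's x axis; between them it is open down to the base
- turret (a joint): angle of the thumbwheel, rad: grows as it turns clockwise seen from above; 0 when the tallest step is under the rod. A spring roller clicks it home every 60 degrees (1.047 rad): past half-way it snaps on to the next click by itself, short of that it falls back. Pushing a lobe takes up to about 4 N. It starts 2 to 4 clicks short (negative)
- tall_step (a point): centre of the top of the tallest step. Six upright steel steps 16 mm in diameter stand on the wheel at radius 32 mm, 60 degrees apart, midway between the lobes: the tallest is 28 mm (top 84 mm above the jig's underside), and going clockwise from it each next one is 4 mm lower, down to 8 mm
- guide_end (a point): top of the near end of the wooden arm that guides the rod: x = 13 mm, y = 0, z = 128 mm on the jig. The arm (22 mm wide, 22 mm thick) runs from here along the jig's +x to a post (x = 73 to 103 mm, y = -13 to 13 mm) standing on the base
- rod_top (a point): centre of the top of the depth rod's round wooden head (26 mm in diameter, 11 mm thick), 176 mm above the underside of the jig while the rod is up; the steel rod below is 10 mm in diameter
- stop_rod (a joint): how far the depth rod has been pressed down, m: 0 is up; with the tallest step under it, it meets the step at 0.010. It moves at about 2 N (friction) and stays where it is left
- collar: steel ring 28 mm in diameter, 18 mm high, standing on the jig's far left corner; leave it; origin under its centre
- dowel: wooden dowel 14 mm in diameter, 45 mm high, standing on the jig's far right corner; leave it; origin under its centre
- hammer: hammer 280 mm long lying on the bench left of the jig; leave it
- screw_jar: jar 60 mm in diameter, 75 mm high, far left on the bench; leave it; origin under its centre
- plane: wooden hand plane 230 mm long, 58 mm wide, about 140 mm high with its iron, right of the jig; leave it; origin under its centre

How it is judged:
By the outcome, as a careful person would: the job done as asked, in the order asked, and still so for the second after the job is handed in, with the robot touching nothing.
It also fails if it takes over 64 s, if anything falls off the work surface, if the arm or the gripper's body presses on something with over 40 N, if the wrist force passes 120 N, or if a joint passes its speed limit or range.

## Robot

A 6-joint arm with a two-finger parallel gripper is mounted at the origin on the work surface. World frame = base frame: x ahead of the robot, y to its left, z up, the work surface at z = 0. Lengths are in m, angles in rad, forces in N, time in s.
With the tool pointing down it reaches from about 0.375 to 0.975 m from the base axis. Payload 3.8 kg.
Tool frame: the origin (TCP) lies midway between the tips of the shut fingers; the grasp point (between the pads) lies 19 mm behind it; z points along the fingers, y is the line along which they close (so a half turn about z gives the same grasp; the last joint's range is limited). The gripper opens to 85 mm and grips with 20 to 120 N. Pads are 22 mm wide; open, the fingers measure 114 mm over their backs; the gripper's body (76 mm by 85 mm) begins 54 mm behind the grasp point. The pads swing forward as they close: fully open they stand 13 mm farther back than shut.
Start: joints at [1.247, 0.264, 1.604, -0, 1.274, -0.037], TCP at [0.191, 0.647, 0.197] pointing down, gripper open.
Joint ranges: [-2.63, 2.63], [-0.94, 2.18], [0.31, 2.57], [-1.31, 4.45], [0, 2.66], [-2.55, 2.55]. Speed limits (rad/s): [2.57, 2.57, 3.14, 3.14, 3.14, 3.14].

## Interface

Orientations are given as a rotation vector (axis times angle).
In Python, from workcell import read_state, vision, ticket gives the robot as it stands. The module is installed in compiled form; this text tells all that it offers.
- The arm moves only by the tool jog_arm, never from a script. Its arguments are lists of equal length, an entry for each row: "turn": the turn, a rotation vector about the tool's x, y, z in rad, a list of three; "delta_pos": the shift along the tool's x, y, z in m, a list of three; "gripper": the finger opening in m, from 0 to 0.0854. In form: {"turn": [[rx, ry, rz], ...], "delta_pos": [[dx, dy, dz], ...], "gripper": [gripper, ...]}. A call has 1 to 20 rows; each row shifts and turns the commanded pose from where the row before left it, along the tool's axes as they then stand; what a row does not reach is not made up. A row lasts 1/12 s, in which the tool goes at most 41.7 mm and 7.16 degrees, less where a joint would pass 70% of its speed; a pose out of reach is approached as far as the arm can. A call with a gripper value outside its range is refused whole. The fingers move at their own pace and stop on an object; "grip_force" is the grip in N (left out, the last holds). Time passes only in rows, so rows that do not move let the fingers close. It gives the time, the measured TCP pose, the force, the opening and the grip force at its end, in the units of the state.
- read_state(): the state, without advancing time (a new reading comes with each control period).
- vision.read_camera(name): name is "scene" or "top"; returns the picture (400x640x3 uint8, red, green, blue); there is no depth.
- vision.calibration(name): a dict with "vfov" (degrees; the focal length in pixels is half the picture's height over the tangent of half this angle, whatever the lens; pixels are square), "cx", "cy" (the principal point, pixels), "R" (3x3) and "t" (3): a world point X has camera coordinates R X + t. Camera axes: x right, y down, z forward; pixel columns grow to the right and rows downward; lengths in m; the calibration is good to about 2 mm. A picture is of the moment at which its call begins. calibration takes no time and is no camera call.
- ticket.finish_job(): hands the job in; it is judged then, once.
The state is a dict: "time": time; "q": joint angles; "joint_vel": joint speeds; "joint_torque": joint torques, N m; "tool_pos": TCP position; "tcp_rot": TCP orientation; "wrist_force": force on the tool from outside, world axes, zero at the start; "torque": the same for the moment, N m; "width": opening from 0.0 (shut) to 1.0 (fully open); "grip_force": force on a finger pad.
Only numpy, scipy, OpenCV 4.12 (cv2) and the standard library are available. Lean on these libraries where they do the work, as an engineer would, in place of code of your own. Each camera call takes 0.05 s, during which the arm holds its last target. There are 200 camera calls.

## Working session

There is one attempt and no reset: what is moved stays moved. The work goes in short steps, Python scripts to look and compute and a tool call to move; the robot and the scene stay as the last step left them, time stands still between calls to the robot, and variables do not carry over. Pictures are saved under pics/ and viewed, at most 10 in all, crops included, and the job is handed in when it is done.

Besides the shell and the picture viewer there is one more tool, called after "Emit:" as name(argument=value, ...) on one line, values as JSON. jog_arm: Moves the arm, as the interface text tells. Its arguments: {"type":"object","properties":{"turn":{"type":"array","items":{"type":"array","items":{"type":"number"}}},"delta_pos":{"type":"array","items":{"type":"array","items":{"type":"number"}}},"gripper":{"type":"array","items":{"type":"number"}},"grip_force":{"type":"number"}},"required":["turn","delta_pos","gripper"]}

```bash
mkdir -p pics; cat > h.py <<'E'
import numpy as np, cv2
from workcell import read_state, vision, ticket
def snap(n,f):
    im=vision.read_camera(n); cv2.imwrite('pics/'+f,im[:,:,::-1]); return im
def K(n):
    c=vision.calibration(n); f=200/np.tan(np.radians(c['vfov'])/2); return c,f
def ray(n,u,v):
    c,f=K(n); R=np.array(c['R']);t=np.array(c['t'])
    return -R.T@t, R.T@np.array([(u-c['cx'])/f,(v-c['cy'])/f,1])
def onz(n,u,v,z):
    o,d=ray(n,u,v); return o+d*(z-o[2])/d[2]
def proj(n,X):
    c,f=K(n); p=np.array(c['R'])@np.array(X)+np.array(c['t']); return c['cx']+f*p[0]/p[2],c['cy']+f*p[1]/p[2]
E
python3 - <<'E'
from h import *
for n in('scene','top'):
    snap(n,n+'0.png'); c=vision.calibration(n); print(n,{k:np.round(v,3).tolist() if k in'Rt' else v for k,v in c.items()}, ray(n,320,200)[0])
print(read_state())
E
```

```text
scene {'vfov': 55.34606241818938, 'cx': 317.0809669353971, 'cy': 195.39446134146186, 'R': [[0.396, 0.918, -0.008], [0.503, -0.224, -0.835], [-0.768, 0.327, -0.55]], 't': [-0.279, -0.161, 1.533]} [ 1.3691645  -0.28170305  0.70660918]
top {'vfov': 45.2803785173236, 'cx': 322.7958411910871, 'cy': 194.9167759905452, 'R': [[0.016, -1.0, -0.001], [-0.998, -0.016, -0.06], [0.06, 0.002, -0.998]], 't': [0.049, 0.576, 1.715]} [0.47078521 0.05441253 1.74629913]
{'time': 0.1, 'q': array([ 1.24709836e+00,  2.64722496e-01,  1.60525969e+00,  2.39202473e-05,
        1.27370413e+00, -3.68868101e-02]), 'joint_vel': array([ 0.00016557, -0.00196514, -0.00273098,  0.00037745, -0.00015586,
       -0.00028868]), 'joint_torque': array([ 2.08127308e-04, -5.16703069e+01, -3.68589270e+01, -3.82404107e-05,
        6.27322675e-03, -1.22153330e-05]), 'tool_pos': array([0.19070244, 0.64672607, 0.19614447]), 'tcp_rot': array([-0.44893314, -3.10894724,  0.00322857]), 'wrist_force': array([ 0.56886126,  0.3164774 , -0.49354025]), 'torque': array([-0.03350182,  0.04935377, -0.05392873]), 'grip_force': 0.0, 'width': 1.0010988045548315}
```

View pics/top0.png

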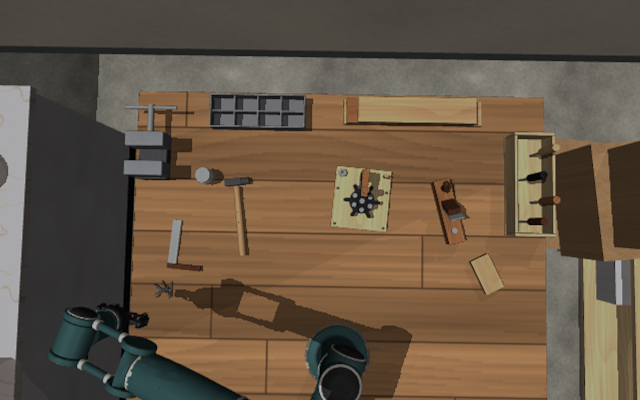

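View pics/scene0.png

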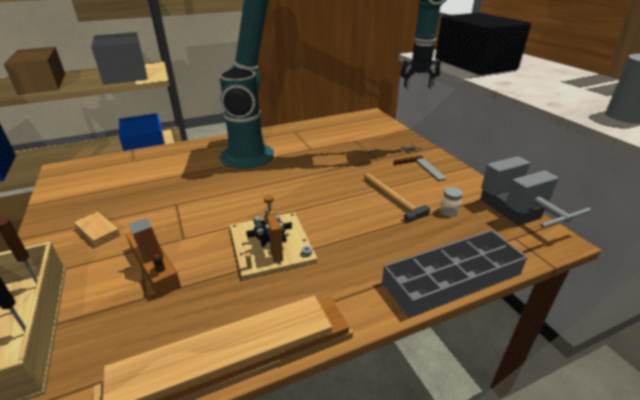

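The top view shows the jig base at about cols 331–392, rows 166–232, with the wheel at (362,202) and the arm pointing up the picture. In the scene view the jig is at about (272,243) and the rod head at (268,200). Next I'll crop and measure.

```bash
python3 - <<'E'
from h import *
t=cv2.imread('pics/top0.png'); s=cv2.imread('pics/scene0.png')
hsv=cv2.cvtColor(t,cv2.COLOR_BGR2HSV)
roi=np.zeros(t.shape[:2],np.uint8); roi[155:245,320:405]=1
b=hsv[200,338]; print(b)
m=((hsv[...,2]>165)&(hsv[...,1]<130)).astype(np.uint8)*roi
cs=max(cv2.findContours(m,cv2.RETR_EXTERNAL,cv2.CHAIN_APPROX_NONE)[0],key=cv2.contourArea)
r=cv2.minAreaRect(cs); print(r, cv2.contourArea(cs))
P=np.array([onz('top',u,v,.018)[:2] for u,v in cv2.boxPoints(r)]); print(P.round(4), np.linalg.norm(P-np.roll(P,1,0),axis=1))
# wheel dark mask
d=((t.max(2)<60)).astype(np.uint8)*roi
cs=max(cv2.findContours(d,cv2.RETR_EXTERNAL,cv2.CHAIN_APPROX_NONE)[0],key=cv2.contourArea)
print(cv2.boundingRect(cs),cv2.minEnclosingCircle(cs)); (u,v),_=cv2.minEnclosingCircle(cs); print(onz('top',u,v,.056))
A=cv2.resize(t[158:240,322:402],None,fx=7,fy=7,interpolation=cv2.INTER_CUBIC)
B=cv2.resize(s[185:285,220:330],None,fx=7,fy=6,interpolation=cv2.INTER_CUBIC)
cv2.imwrite('pics/a.png',A); cv2.imwrite('pics/b.png',B)
E
```

```text
[ 26  76 168]
((361.0940856933594, 198.5594024658203), (53.831512451171875, 59.005706787109375), 5.710593223571777) 1364.0
[[ 0.4659  0.0258]
 [ 0.6785  0.0076]
 [ 0.662  -0.1866]
 [ 0.4497 -0.167 ]] [0.19344361 0.21340813 0.19486799 0.21323951]
(344, 185, 36, 33) ((361.7056884765625, 200.64894104003906), 17.904409408569336)
[ 0.55425003 -0.07933452  0.056     ]
```

View pics/a.png

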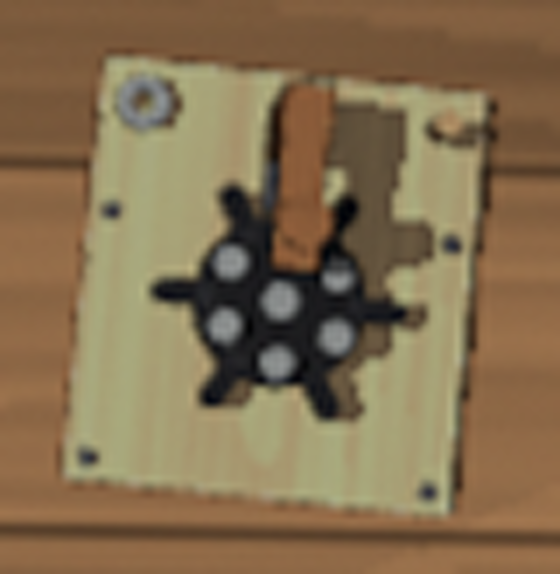

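View pics/b.png

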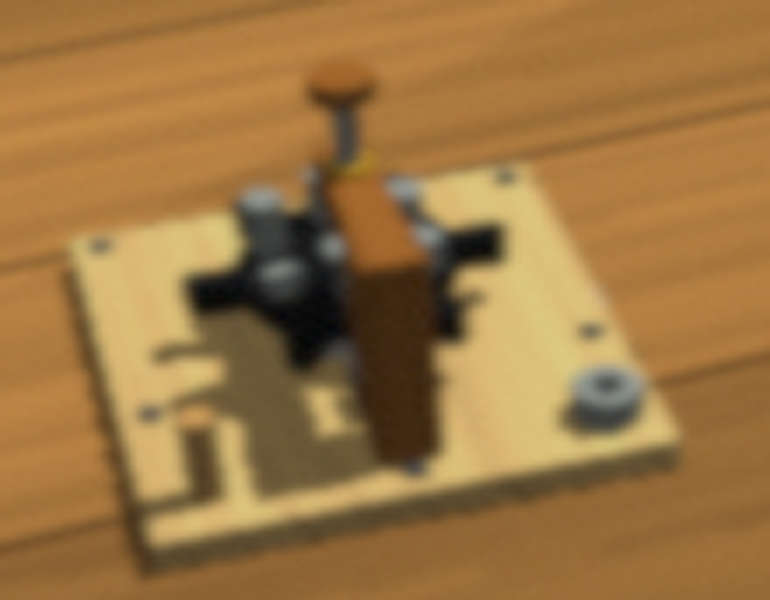

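```bash
cat >> h.py <<'E'
O=np.array([.5540,-.0792]); YAW=np.radians(-5.0)
def J(x,y,z):
    c,s=np.cos(YAW),np.sin(YAW); return np.array([O[0]+c*x-s*y,O[1]+s*x+c*y,z])
def step(k,a):  # k clicks short, step at jig angle a deg -> top centre
    n=((k*60-a)//60)%6; h=.028-.004*n; r=np.radians(a)
    return J(.032*np.cos(r),.032*np.sin(r),.056+h)
E
python3 - <<'E'
from h import *
for k in(2,3,4):
    print(k,'scene crop',[(a,*[round(float(x)) for x in ((p[0]-220+.5)*7,(p[1]-185+.5)*6)]) for a in range(0,360,60) for p in [proj('scene',step(k,a))]])
    print('  top crop',[(a,*[round(float(x)) for x in ((p[0]-322+.5)*7,(p[1]-158+.5)*7)]) for a in range(0,360,60) for p in [proj('top',step(k,a))]])
for X in [(.032,0,.176),(.013,0,.128),(-.1,.1,.018),(-.1,-.1,.018),(.12,-.1,.018),(.12,.1,.018),(0,0,.056)]+[(.065*np.cos(a),.065*np.sin(a),.056) for a in np.radians([30,90,150,210,270,330])]:
    p=proj('scene',J(*X)); q=proj('top',J(*X)); print(np.round(X,3),[round(float(x)) for x in ((p[0]-219.5)*7,(p[1]-184.5)*6,(q[0]-321.5)*7,(q[1]-157.5)*7)])
E
```

```text
2 scene crop [(0, 361, 264), (60, 422, 224), (120, 402, 177), (180, 329, 204), (240, 267, 228), (300, 282, 262)]
  top crop [(0, 291, 237), (60, 233, 263), (120, 227, 326), (180, 276, 365), (240, 335, 339), (300, 342, 275)]
3 scene crop [(0, 362, 271), (60, 422, 231), (120, 403, 184), (180, 325, 169), (240, 268, 235), (300, 283, 269)]
  top crop [(0, 290, 237), (60, 232, 263), (120, 226, 326), (180, 279, 364), (240, 334, 339), (300, 341, 275)]
4 scene crop [(0, 363, 278), (60, 423, 238), (120, 403, 191), (180, 325, 176), (240, 263, 200), (300, 284, 276)]
  top crop [(0, 289, 238), (60, 232, 263), (120, 226, 327), (180, 279, 364), (240, 338, 338), (300, 341, 276)]
[0.032 0.    0.176] [341, 76, 308, 222]
[0.013 0.    0.128] [340, 145, 296, 269]
[-0.1    0.1    0.018] [528, 162, 62, 479]
[-0.1   -0.1    0.018] [70, 240, 450, 520]
[ 0.12  -0.1    0.018] [152, 547, 490, 95]
[0.12  0.1   0.018] [685, 440, 106, 56]
[0.    0.    0.056] [347, 257, 281, 303]
[0.056 0.032 0.056] [463, 317, 228, 185]
[0.    0.065 0.056] [507, 229, 153, 289]
[-0.056  0.032  0.056] [395, 175, 206, 407]
[-0.056 -0.033  0.056] [239, 201, 335, 420]
[-0.    -0.065  0.056] [182, 286, 410, 316]
[ 0.056 -0.033  0.056] [294, 348, 356, 198]
```

The measurements agree with each other: steps at 240° (tallest), 300° and 120° match the k=4 prediction, so the wheel is 4 clicks short. The jig origin is about (0.554, -0.079) with yaw about -5°. Next I'll work out the approach.

```bash
cat >> h.py <<'E'
from scipy.spatial.transform import Rotation as Rn
def go(X,yang=None,Rt=None):  # tool-frame shift to X (if orientation Rt assumed), and turn to ideal
    s=read_state(); R=Rn.from_rotvec(s['tcp_rot'])
    y=np.array([np.cos(YAW),np.sin(YAW),0]); z=np.array([0,0,-1.]); T=Rn.from_matrix(np.c_[np.cross(y,z),y,z])
    print('turn',(R.inv()*T).as_rotvec().round(4),'shift(after turn)',T.inv().apply(np.array(X)-s['tool_pos']).round(4),
     'pos',s['tool_pos'].round(4),'t',s['time'],'F',s['wrist_force'].round(1)); return T
E
python3 - <<'E'
from h import *
T=go(J(-.06,-.056,.197)); print(T.as_matrix().round(3), J(-.06,-.056,.197), J(.032,0,.2))
E
```

```text
turn [-0.0018  0.0014  1.3712] shift(after turn) [-0.7475  0.3652 -0.0009] pos [0.1907 0.6467 0.1961] t 0.1 F [ 0.6  0.3 -0.5]
[[ 0.087  0.996  0.   ]
 [ 0.996 -0.087  0.   ]
 [ 0.     0.    -1.   ]] [ 0.4893476  -0.12975756  0.197     ] [ 0.58587823 -0.08198898  0.2       ]
```

Emit:
jog_arm(turn=[[0,0,0.1143],[0,0,0.1143],[0,0,0.1143],[0,0,0.1143],[0,0,0.1143],[0,0,0.1143],[0,0,0.1143],[0,0,0.1143],[0,0,0.1143],[0,0,0.1143],[0,0,0.1143],[0,0,0.1143]], delta_pos=[[0,0,0],[0,0,0],[0,0,0],[0,0,0],[0,0,0],[0,0,0],[0,0,0],[0,0,0],[0,0,0],[0,0,0],[0,0,0],[0,0,0]], gripper=[0,0,0,0,0,0,0,0,0,0,0,0])

```text
time: 1.1
tool_pos: [0.1908, 0.647, 0.1966]
tcp_rot: [2.322, 2.115, -0.002]
wrist_force: [-0.7, 0.2, -0.5]
width: 0.002
grip_force: 0.0
```

Emit:
jog_arm(turn=[[0,0,0],[0,0,0],[0,0,0],[0,0,0],[0,0,0],[0,0,0],[0,0,0],[0,0,0],[0,0,0],[0,0,0],[0,0,0],[0,0,0],[0,0,0],[0,0,0],[0,0,0],[0,0,0],[0,0,0],[0,0,0],[0,0,0],[0,0,0]], delta_pos=[[-0.036,0.0175,0],[-0.036,0.0175,0],[-0.036,0.0175,0],[-0.036,0.0175,0],[-0.036,0.0175,0],[-0.036,0.0175,0],[-0.036,0.0175,0],[-0.036,0.0175,0],[-0.036,0.0175,0],[-0.036,0.0175,0],[-0.036,0.0175,0],[-0.036,0.0175,0],[-0.036,0.0175,0],[-0.036,0.0175,0],[-0.036,0.0175,0],[-0.036,0.0175,0],[-0.036,0.0175,0],[-0.036,0.0175,0],[-0.036,0.0175,0],[0,0,0]], gripper=[0,0,0,0,0,0,0,0,0,0,0,0,0,0,0,0,0,0,0,0])

```text
time: 2.77
tool_pos: [0.464, -0.0691, 0.1973]
tcp_rot: [2.32, 2.113, -0.002]
wrist_force: [0.3, 0.5, 0.9]
width: -0.002
grip_force: 0.0
```

```bash
python3 -c "
from h import *
go(J(-.06,-.056,.036)); print(read_state()['width'])"
```

```text
turn [ 0.0015  0.0032 -0.006 ] shift(after turn) [-0.0582  0.0305  0.1613] pos [ 0.464  -0.0691  0.1973] t 2.7667 F [0.3 0.5 0.9]
-0.0019179540996428328
```

Emit:
jog_arm(turn=[[0,0,-0.006],[0,0,0],[0,0,0],[0,0,0],[0,0,0],[0,0,0],[0,0,0],[0,0,0],[0,0,0],[0,0,0],[0,0,0]], delta_pos=[[-0.02,0.0105,0],[-0.02,0.01,0],[-0.018,0.01,0],[0,0,0.03],[0,0,0.03],[0,0,0.03],[0,0,0.03],[0,0,0.02],[0,0,0.013],[0,0,0.008],[0,0,0]], gripper=[0,0,0,0,0,0,0,0,0,0,0])

```text
time: 3.68
tool_pos: [0.4857, -0.1224, 0.0341]
tcp_rot: [-2.307, -2.126, 0.004]
wrist_force: [-1.3, -0.3, 0.8]
width: -0.001
grip_force: 0.0
```

```bash
python3 -c "
from h import *
go(J(-.06,-.056,.036)); im=vision.read_camera('top'); a=cv2.resize(im[158:240,322:402],None,fx=5,fy=5,interpolation=2)
im=vision.read_camera('scene'); b=cv2.resize(im[178:260,230:310],None,fx=5,fy=5,interpolation=2)
cv2.imwrite('pics/c.png',np.hstack([a,b])[:,:,::-1])"
```

```text
turn [-0.0046 -0.0011  0.0059] shift(after turn) [-0.007   0.0043 -0.0019] pos [ 0.4857 -0.1224  0.0341] t 3.6833 F [-1.3 -0.3  0.8]
```

View pics/c.png

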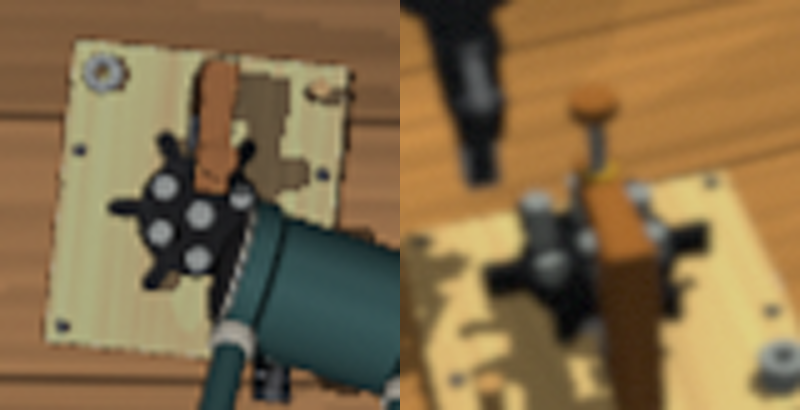

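The right half shows the shut fingertip beside the jig, at about (482,180) in the crop and clear of the lobes. The left half shows the wheel unchanged. Now the first flick.

Emit:
jog_arm(turn=[[0,0,0.006],[0,0,0],[0,0,0],[0,0,0],[0,0,0],[0,0,0],[0,0,0],[0,0,0]], delta_pos=[[-0.004,0.002,0],[0,0.002,-0.002],[0.005,0,0],[0.005,0,0],[0.005,0,0],[0.005,0,0],[0.004,0,0],[0,0,0]], gripper=[0,0,0,0,0,0,0,0])

```text
time: 4.45
tool_pos: [0.4935, -0.1028, 0.0383]
tcp_rot: [-2.315, -2.123, 0.0]
wrist_force: [-1.4, -0.3, -0.5]
width: -0.004
grip_force: 0.0
```

```bash
python3 -c "
from h import *
go(J(-.06,-.008,.036))"
```

```text
turn [-0.0003 -0.0003  0.0007] shift(after turn) [ 0.0208 -0.0018  0.0023] pos [ 0.4935 -0.1028  0.0383] t 4.45 F [-1.4 -0.3 -0.5]
```

Emit:
jog_arm(turn=[[0,0,0],[0,0,0],[0,0,0]], delta_pos=[[0.004,-0.001,0.001],[0.004,-0.001,0.001],[0,0,0]], gripper=[0,0,0])

```text
time: 4.7
tool_pos: [0.4917, -0.0949, 0.0359]
tcp_rot: [-2.315, -2.122, 0.001]
wrist_force: [0.0, -0.3, 0.6]
width: 0.0
grip_force: 0.0
```

```bash
python3 -c "
from h import *
go(J(-.06,-.008,.036)); im=vision.read_camera('top'); a=cv2.resize(im[158:240,322:402],None,fx=5,fy=5,interpolation=2)
im=vision.read_camera('scene'); b=cv2.resize(im[178:260,230:310],None,fx=5,fy=5,interpolation=2)
cv2.imwrite('pics/d.png',np.hstack([a,b])[:,:,::-1])"
```

```text
turn [-0.001  -0.0004  0.    ] shift(after turn) [ 0.0131  0.0007 -0.0001] pos [ 0.4917 -0.0949  0.0359] t 4.7 F [ 0.  -0.3  0.6]
```

View pics/d.png

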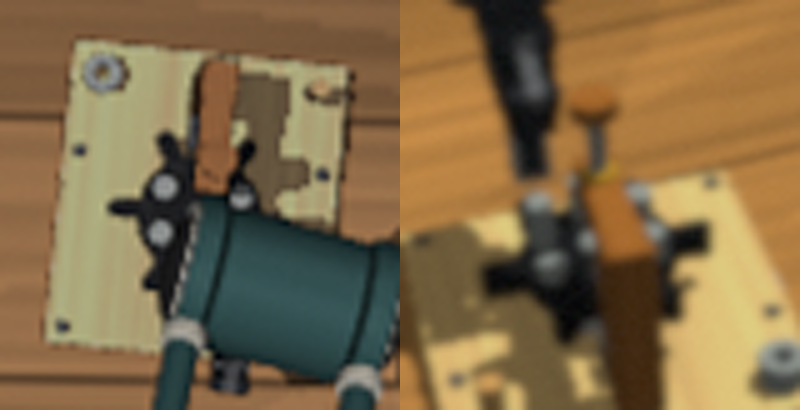

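The wheel hasn't moved: the lobe positions are unchanged. The fingertip is at about scene pixel (256.6, 213), so I'll compare that with its projected position.

```bash
python3 -c "
from h import *
s=read_state(); p=s['tool_pos']
for z in(0,.02,.04,.1,.15): print(z,proj('scene',p+[0,0,z]),proj('top',p+[0,0,z]))
print(onz('scene',256.6,213.6,.036),onz('scene',256.6,213.6,.056),s['q'])
for d in([.0145,.011],[.0145,-.011],[-.0145,.011],[-.0145,-.011]): print(proj('scene',p+[d[0],d[1],0]))
im=vision.read_camera('scene'); b=cv2.resize(im[165:240,230:320],None,fx=8,fy=8,interpolation=2)
cv2.imwrite('pics/e.png',b[:,:,::-1])"
```

```text
0 (np.float64(257.8309763669123), np.float64(222.04232689186153)) (np.float64(365.6079942068881), np.float64(218.40474576842914))
0.02 (np.float64(257.17916807489644), np.float64(216.48224378857435)) (np.float64(366.10680636311093), np.float64(218.34160792583802))
0.04 (np.float64(256.51409329985887), np.float64(210.80899436170256)) (np.float64(366.61755872566187), np.float64(218.2769587350204))
0.1 (np.float64(254.4350922671785), np.float64(193.07461040998362)) (np.float64(368.22590396268913), np.float64(218.0733801992113))
0.15 (np.float64(252.599870919372), np.float64(177.4197264023353)) (np.float64(369.6606365488313), np.float64(217.89177692620734))
[ 0.45017287 -0.08730124  0.036     ] [ 0.47758054 -0.09309901  0.056     ] [-2.41281999e-01  9.91892833e-02  2.12095147e+00 -9.25632500e-05
  9.21774347e-01 -1.53955680e-01]
(np.float64(262.9371441532335), np.float64(223.90362927519035))
(np.float64(255.50543807951752), np.float64(225.81971275348758))
(np.float64(260.09522696846284), np.float64(218.3644909878752))
(np.float64(252.79412599090796), np.float64(220.20629211947465))
```

View pics/e.png

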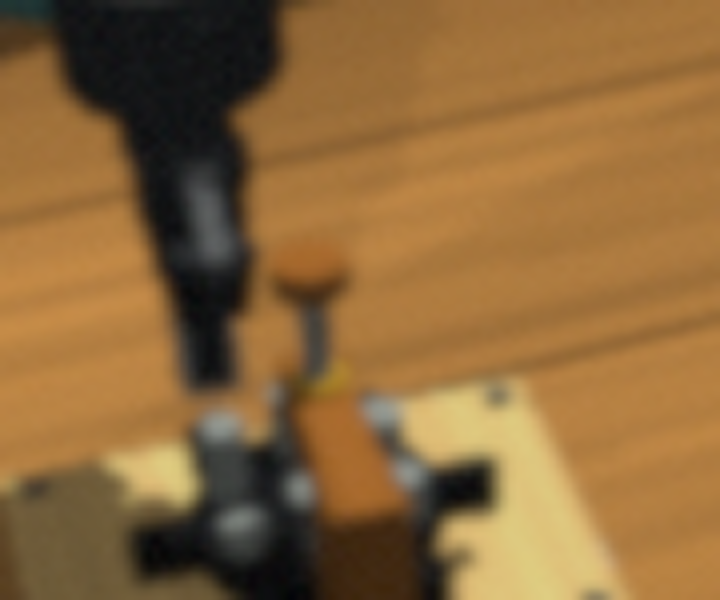

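```bash
python3 -c "
from h import *
p=np.array([.1907,.6467,.1961])
for z in(0,.013,.05,.1): print(z,proj('scene',p+[0,0,z]),proj('top',p+[0,0,z]))
s=cv2.imread('pics/scene0.png');t=cv2.imread('pics/top0.png')
a=cv2.resize(s[40:100,380:460],None,fx=5,fy=5,interpolation=2); b=cv2.resize(t[285:345,90:170],None,fx=5,fy=5,interpolation=2)
cv2.imwrite('pics/f.png',np.hstack([a,b]))"
```

```text
0 (np.float64(416.69367849963874), np.float64(99.57760871091276)) (np.float64(136.68220810047984), np.float64(308.6238277656967))
0.013 (np.float64(417.14803024641884), np.float64(96.32356779892167)) (np.float64(135.0868039127185), np.float64(309.34896138312007))
0.05 (np.float64(418.4655185164588), np.float64(86.8877930667665)) (np.float64(130.39312135106812), np.float64(311.4823060496789))
0.1 (np.float64(420.30531877201076), np.float64(73.71125012644639)) (np.float64(123.66568451012395), np.float64(314.5400206087124))
```

View pics/f.png

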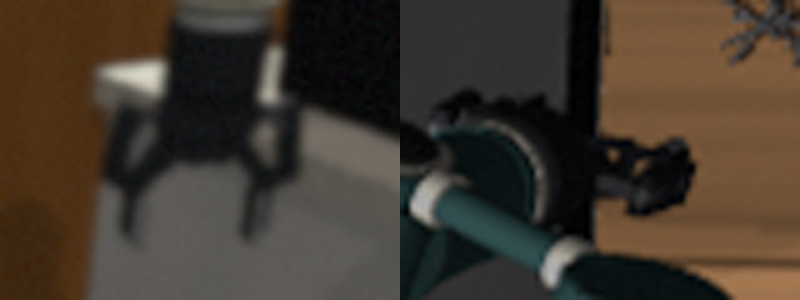

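In both poses the fingertip appears about 30 mm higher than the reported TCP. The column and y both fit a purely vertical offset, so the tip passed over the lobes. I'll go back and descend further, gently, watching the force.

Emit:
jog_arm(turn=[[0,0,0],[0,0,0],[0,0,0],[0,0,0],[0,0,0],[0,0,0],[0,0,0]], delta_pos=[[-0.017,0,0],[-0.017,0,0],[0,0,0],[0,0,0.006],[0,0,0.006],[0,0,0.006],[0,0,0]], gripper=[0,0,0,0,0,0,0])

```text
time: 5.43
tool_pos: [0.4877, -0.1285, 0.0164]
tcp_rot: [-2.314, -2.12, 0.003]
wrist_force: [0.3, -0.3, -1.2]
width: 0.0
grip_force: 0.0
```

```bash
cat >> h.py <<'E'
def tip():
    p=read_state()['tool_pos']; im=vision.read_camera('scene'); u0=int(round(proj('scene',p+[0,0,.04])[0]))
    g=im.max(2).astype(int)[:,u0-1:u0+2].mean(1); v=int(proj('scene',p+[0,0,.08])[1])
    while g[v]<75 and v<300: v+=1
    cv2.imwrite('pics/tip.png',im[:,:,::-1])
    print('tip row',v,'g',g[v-4:v+5].round(),'pred rows z+0,.03',proj('scene',p)[1],proj('scene',p+[0,0,.03])[1])
E
python3 -c "
from h import *
go(J(-.06,-.054,.004)); tip()"
```

```text
turn [-0.0034 -0.0009  0.0002] shift(after turn) [0.0009 0.0018 0.0124] pos [ 0.4877 -0.1285  0.0164] t 5.4333 F [ 0.3 -0.3 -1.2]
tip row 220 g [ 38.  36.  35.  43.  84. 146. 199. 220. 223.] pred rows z+0,.03 229.43412331248163 221.19080723570846
```

Reported z is 0.016, below the base's top surface, with no contact. That confirms the offset of about +33 mm. I'll go down 14 mm more, then push.

Emit:
jog_arm(turn=[[0,0,0],[0,0,0],[0,0,0],[0,0,0],[0,0,0]], delta_pos=[[0,0.001,0.005],[0,0.001,0.005],[0,0,0.004],[0,0,0],[0,0,0]], gripper=[0,0,0,0,0])

```text
time: 5.9
tool_pos: [0.491, -0.1296, 0.0039]
tcp_rot: [-2.316, -2.122, 0.001]
wrist_force: [0.6, -0.5, 0.3]
width: -0.001
grip_force: 0.0
```

```bash
python3 -c "
from h import *
go(J(-.06,-.008,.003)); tip()"
```

```text
turn [-0.0009 -0.0002 -0.0002] shift(after turn) [ 0.0476 -0.0017  0.0009] pos [ 0.491  -0.1296  0.0039] t 5.9 F [ 0.6 -0.5  0.3]
tip row 225 g [ 31.  28.  33.  70. 130. 188. 212. 206. 173.] pred rows z+0,.03 233.54061957084863 225.38899179375642
```

Emit:
jog_arm(turn=[[0,0,0],[0,0,0],[0,0,0],[0,0,0],[0,0,0],[0,0,0]], delta_pos=[[0.005,0,0],[0.005,0,0],[0.005,0,0],[0.005,0,0],[0.004,0,0],[0,0,0]], gripper=[0,0,0,0,0,0])

```text
time: 6.45
tool_pos: [0.4902, -0.1056, 0.0038]
tcp_rot: [-2.312, -2.122, 0.008]
wrist_force: [-7.9, -4.8, 2.9]
width: 0.001
grip_force: 2.5
```

```bash
cat >> h.py <<'E'
def steps(n='scene',im=None):  # brightness at predicted top centre of each step for k clicks short
    im=vision.read_camera(n); g=cv2.GaussianBlur(cv2.cvtColor(im,cv2.COLOR_RGB2GRAY),(3,3),0)
    for k in range(-1,6): print(k,[(a,int(g[int(round(p[1])),int(round(p[0]))])) for a in (60,120,180,240,300) for p in [proj(n,step(k,a))]])
def ang(n='scene'): # grey low-saturation blobs centre near the wheel
    im=vision.read_camera(n); h=cv2.cvtColor(im,cv2.COLOR_RGB2HSV)
    m=((h[...,2]>95)&(h[...,1]<75)).astype(np.uint8); m[:, :245]=0; m[:,292:]=0; m[:205]=0; m[250:]=0
    _,_,st,c=cv2.connectedComponentsWithStats(m)
    print('blobs',[(int(s[4]),c[i].round(1).tolist()) for i,s in enumerate(st) if i and s[4]>3])
E
python3 -c "
from h import *
go(J(-.06,-.008,.003)); ang(); steps()"
```

```text
turn [-0.006   0.0014  0.0015] shift(after turn) [0.0238 0.0012 0.0008] pos [ 0.4902 -0.1056  0.0038] t 6.45 F [-7.9 -4.8  2.9]
blobs [(17, [258.8, 216.2]), (23, [279.0, 217.2]), (10, [267.2, 225.5]), (4, [280.5, 225.0]), (21, [258.3, 229.0])]
-1 [(60, 113), (120, 143), (180, 76), (240, 68), (300, 59)]
0 [(60, 112), (120, 115), (180, 85), (240, 59), (300, 64)]
1 [(60, 79), (120, 101), (180, 91), (240, 62), (300, 87)]
2 [(60, 78), (120, 124), (180, 86), (240, 61), (300, 113)]
3 [(60, 87), (120, 127), (180, 72), (240, 59), (300, 122)]
4 [(60, 101), (120, 138), (180, 71), (240, 84), (300, 79)]
5 [(60, 113), (120, 143), (180, 76), (240, 68), (300, 59)]
```

The force is mainly along -x, so the fingertip is wedging on the lobe's end. It is slimmer than I assumed. I'll back off, go about 6 mm further in, and push again.

Emit:
jog_arm(turn=[[0,0,0],[0,0,0],[0,0,0],[0,0,0],[0,0,0],[0,0,0],[0,0,0],[0,0,0],[0,0,0],[0,0,0]], delta_pos=[[-0.012,0,0],[-0.012,0,0],[0,0.004,0],[0,0.003,0],[0.005,0,0],[0.005,0,0],[0.004,0,0],[0.004,0,0],[0.004,0,0],[0,0,0]], gripper=[0,0,0,0,0,0,0,0,0,0])

```text
time: 7.38
tool_pos: [0.4992, -0.1091, 0.0054]
tcp_rot: [2.314, 2.124, -0.006]
wrist_force: [-9.1, -7.8, 11.1]
width: 0.006
grip_force: 5.2
```

```bash
python3 -c "
from h import *
go(J(-.055,-.008,.003)); ang()"
```

```text
turn [-0.002   0.003   0.0019] shift(after turn) [ 0.0266 -0.003   0.0024] pos [ 0.4992 -0.1091  0.0054] t 7.3833 F [-9.1 -7.8 11.1]
blobs [(12, [258.8, 216.7]), (21, [278.5, 217.2]), (7, [280.6, 224.1]), (9, [267.1, 225.7]), (18, [258.5, 229.2])]
```

```bash
python3 -c "
from h import *
im=vision.read_camera('scene'); b=cv2.resize(im[180:250,225:305],None,fx=10,fy=8.5,interpolation=2)
p=read_state()['tool_pos']
for z in (0,.03,.07): print(z,[round(float(x)) for q in [proj('scene',p+[0,0,z])] for x in ((q[0]-224.5)*10,(q[1]-179.5)*8.5)])
for a in (150,210,270): print(a,[round(float(x)) for q in [proj('scene',J(.065*np.cos(np.radians(a)),.065*np.sin(np.radians(a)),.056))] for x in ((q[0]-224.5)*10,(q[1]-179.5)*8.5)])
cv2.imwrite('pics/g.png',b[:,:,::-1])"
```

```text
0 [304, 455]
0.03 [294, 385]
0.07 [280, 290]
150 [515, 291]
210 [292, 328]
270 [211, 448]
```

View pics/g.png

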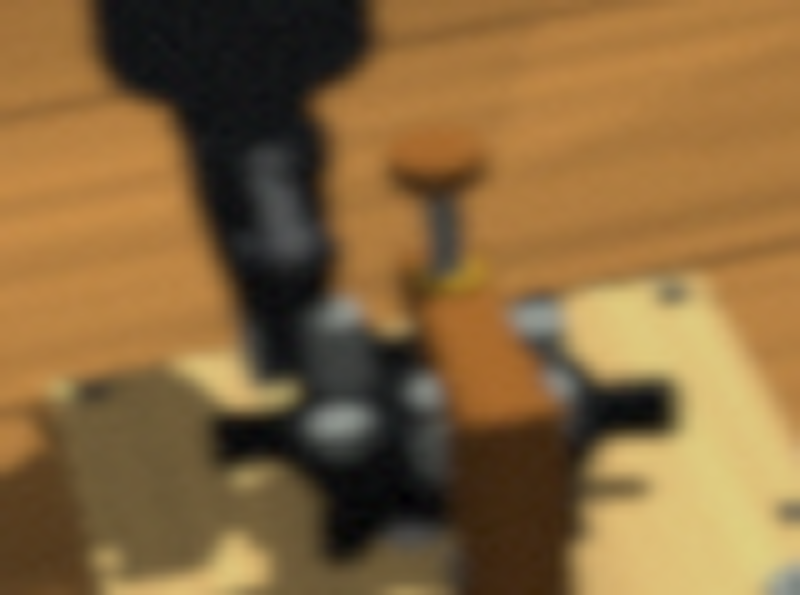

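In the picture the fingertip's lower-left corner is at about (265,380) and the lobes haven't moved. With an 11 N upward force it must be riding on the lobe's top, so the offset is nearer 45–50 mm. I'll back off and find the base height by touch.

Emit:
jog_arm(turn=[[0,0,0],[0,0,0],[0,0,0],[0,0,0],[0,0,0],[0,0,0],[0,0,0]], delta_pos=[[-0.011,0,0],[-0.011,0,0],[0,0,0],[0,0,0.005],[0,0,0.005],[0,0,0.003],[0,0,0]], gripper=[0,0,0,0,0,0,0])

```text
time: 8.07
tool_pos: [0.497, -0.1295, -0.0102]
tcp_rot: [-2.314, -2.121, 0.002]
wrist_force: [0.5, -0.4, -0.0]
width: 0.001
grip_force: 0.0
```

```bash
python3 -c "
from h import *
go(J(-.055,-.008,.003)); tip()"
```

```text
turn [-0.0029 -0.0008 -0.0001] shift(after turn) [ 0.0471 -0.0026 -0.0132] pos [ 0.497  -0.1295 -0.0102] t 8.0667 F [ 0.5 -0.4 -0. ]
tip row 235 g [ 34.  38.  44.  58.  85. 107. 130. 150. 162.] pred rows z+0,.03 238.48083593720008 230.4273711792224
```

Emit:
jog_arm(turn=[[0,0,0],[0,0,0],[0,0,0],[0,0,0]], delta_pos=[[0,0,0.003],[0,0,0.003],[0,0,0],[0,0,0]], gripper=[0,0,0,0])

```text
time: 8.45
tool_pos: [0.4981, -0.1302, -0.0149]
tcp_rot: [-2.316, -2.122, 0.0]
wrist_force: [0.3, -0.9, -0.4]
width: 0.001
grip_force: 0.0
```

Emit:
jog_arm(turn=[[0,0,0],[0,0,0],[0,0,0],[0,0,0],[0,0,0],[0,0,0]], delta_pos=[[0.004,-0.001,0],[0.004,-0.001,0],[0.004,-0.001,0],[0.004,-0.001,0],[0.004,-0.001,0],[0,0,0]], gripper=[0,0,0,0,0,0])

```text
time: 8.95
tool_pos: [0.495, -0.1114, -0.0144]
tcp_rot: [2.315, 2.121, -0.003]
wrist_force: [-1.5, -9.4, -0.7]
width: 0.001
grip_force: 0.0
```

```bash
python3 -c "
from h import *
go(J(-.058,-.008,-.015)); ang()"
```

```text
turn [ 0.0006  0.0029 -0.0001] shift(after turn) [ 0.0292 -0.002   0.0006] pos [ 0.495  -0.1114 -0.0144] t 8.95 F [-1.5 -9.4 -0.7]
blobs [(18, [260.0, 216.5]), (22, [280.3, 216.2]), (19, [282.9, 223.4]), (5, [269.4, 225.2]), (15, [261.7, 228.9])]
```

```bash
cat >> h.py <<'E'
def base():
    im=vision.read_camera('scene'); ref=cv2.imread('pics/scene0.png')[:,:,::-1]
    # collar + far base edge patch tracking
    for nm,(u0,v0,u1,v1) in {'collar':(298,242,314,260),'farright':(300,245,324,272),'head':(262,192,276,206),'farleft':(232,262,256,284),'post':(268,226,286,262)}.items():
        T=np.ascontiguousarray(ref[v0:v1,u0:u1]); S=np.ascontiguousarray(im[v0-8:v1+8,u0-8:u1+8]); r=cv2.matchTemplate(S,T,cv2.TM_CCOEFF_NORMED)
        _,m,_,l=cv2.minMaxLoc(r); x,y=l
        sx=lambda a,b,c:.5*(a-c)/(a-2*b+c)
        if 0<x<16 and 0<y<16: x+=sx(r[y,x-1],r[y,x],r[y,x+1]) ; y+=sx(r[l[1]-1,l[0]],r[l[1],l[0]],r[l[1]+1,l[0]])
        print(nm,round(m,3),round(x-8,2),round(y-8,2))
E
python3 -c "
from h import *
base()"
```

```text
collar 0.988 1.81 0.12
farright 0.989 1.81 0.1
head 0.967 2.27 -0.46
farleft 0.974 1.47 -1.06
post 0.975 1.75 -0.29
```

The jig has shifted by about 5 mm, so I'm stopping that push. The tip's height is the doubt, so I'll back off over clear base and find it by touch.

Emit:
jog_arm(turn=[[0,0,0],[0,0,0],[0,0,0],[0,0,0],[0,0,0],[0,0,0],[0,0,0],[0,0,0]], delta_pos=[[-0.01,0,0],[-0.015,0,0],[0,-0.01,0],[0,-0.01,0],[0,0,0.002],[0,0,0.002],[0,0,0.002],[0,0,0]], gripper=[0,0,0,0,0,0,0,0])

```text
time: 9.72
tool_pos: [0.4699, -0.1325, -0.0161]
tcp_rot: [-2.311, -2.12, 0.007]
wrist_force: [-22.2, 3.2, 48.7]
width: 0.004
grip_force: 24.5
```

```bash
python3 -c "
from h import *
go(J(-.075,-.062,-.015)); tip(); base(); ang()"
```

```text
turn [-0.0074 -0.0005  0.0009] shift(after turn) [-0.0016  0.0041 -0.0011] pos [ 0.4699 -0.1325 -0.0161] t 9.7167 F [-22.2   3.2  48.7]
tip row 227 g [ 35.  34.  38.  65. 110. 159. 198. 218. 221.] pred rows z+0,.03 234.923355656754 226.98324380499048
collar 0.988 1.81 0.12
farright 0.989 1.81 0.1
head 0.967 2.37 -0.54
farleft 0.974 1.47 -1.06
post 0.977 1.8 -0.46
blobs [(20, [280.0, 215.8]), (20, [259.5, 217.4]), (20, [283.2, 223.0]), (5, [269.4, 225.2]), (12, [262.2, 228.9])]
```

Base contact came at reported z ≈ -0.0155, so the tip is 33 mm above the reported TCP. The earlier pushes were probably the wide knuckles, spread along jig x, catching the tall step. I'll raise and turn the tool 90°, so the narrow side faces the hub.

Emit:
jog_arm(turn=[[0,0,0],[0,0,0],[0,0,0],[0,0,0],[0,0,0.1122],[0,0,0.1122],[0,0,0.1122],[0,0,0.1122],[0,0,0.1122],[0,0,0.1122],[0,0,0.1122],[0,0,0.1122],[0,0,0.1122],[0,0,0.1122],[0,0,0.1122],[0,0,0.1122],[0,0,0.1122],[0,0,0.1122],[0,0,0]], delta_pos=[[0,0,-0.02],[0,0,-0.03],[0,0,-0.03],[0,0,-0.01],[0,0,0],[0,0,0],[0,0,0],[0,0,0],[0,0,0],[0,0,0],[0,0,0],[0,0,0],[0,0,0],[0,0,0],[0,0,0],[0,0,0],[0,0,0],[0,0,0],[0,0,0]], gripper=[0,0,0,0,0,0,0,0,0,0,0,0,0,0,0,0,0,0,0])

```text
time: 11.45
tool_pos: [0.4719, -0.1323, 0.0685]
tcp_rot: [-3.138, 0.141, 0.002]
wrist_force: [1.0, 0.1, -0.9]
width: -0.002
grip_force: 0.0
```

```bash
cat >> h.py <<'E'
def refit():
    global O,YAW
E
python3 -c "
from h import *
s=read_state(); print(s['tool_pos'],s['tcp_rot'],s['wrist_force'].round(1)); p=s['tool_pos']
im=vision.read_camera('scene'); t=vision.read_camera('top')
for z in(0,.0335,.08): print(z,proj('scene',p+[0,0,z]),proj('top',p+[0,0,z]))
g=im.max(2); v0=int(proj('scene',p+[0,0,.0335])[1])
for v in range(v0-42,v0+10,2):
    d=np.where(g[v,225:265]<75)[0]+225; print(v,(d.min(),d.max(),len(d)) if len(d) else None)
A=cv2.resize(im[150:240,225:305],None,fx=5,fy=5,interpolation=2); B=cv2.resize(t[158:248,322:402],None,fx=5,fy=5,interpolation=2); cv2.imwrite('pics/h.png',np.hstack([A,B])[:,:,::-1])
"
```

```text
[ 0.47186994 -0.13228408  0.06849364] [-3.13766721e+00  1.41363880e-01  2.36354736e-03] [ 1.   0.1 -0.9]
0 (np.float64(242.32956803755337), np.float64(212.27491719790385)) (np.float64(376.897077590508), np.float64(224.2789936287289))
0.0335 (np.float64(240.9488427809667), np.float64(202.6052633258318)) (np.float64(377.9865663371924), np.float64(224.28991281111448))
0.08 (np.float64(238.95159312977378), np.float64(188.61789492576725)) (np.float64(379.57457643565493), np.float64(224.30582832373267))
160 (np.int64(225), np.int64(264), 40)
162 (np.int64(225), np.int64(264), 40)
164 (np.int64(225), np.int64(264), 40)
166 (np.int64(225), np.int64(262), 38)
168 (np.int64(225), np.int64(252), 28)
170 (np.int64(225), np.int64(255), 31)
172 (np.int64(225), np.int64(258), 34)
174 (np.int64(225), np.int64(258), 31)
176 (np.int64(225), np.int64(257), 29)
178 (np.int64(226), np.int64(256), 27)
180 (np.int64(228), np.int64(254), 23)
182 (np.int64(232), np.int64(253), 16)
184 (np.int64(225), np.int64(252), 19)
186 (np.int64(225), np.int64(250), 21)
188 (np.int64(225), np.int64(249), 23)
190 (np.int64(226), np.int64(244), 19)
192 (np.int64(228), np.int64(243), 11)
194 (np.int64(235), np.int64(242), 8)
196 (np.int64(235), np.int64(243), 9)
198 (np.int64(236), np.int64(243), 8)
200 (np.int64(236), np.int64(242), 7)
202 (np.int64(240), np.int64(240), 1)
204 None
206 None
208 None
210 None
```

View pics/h.png

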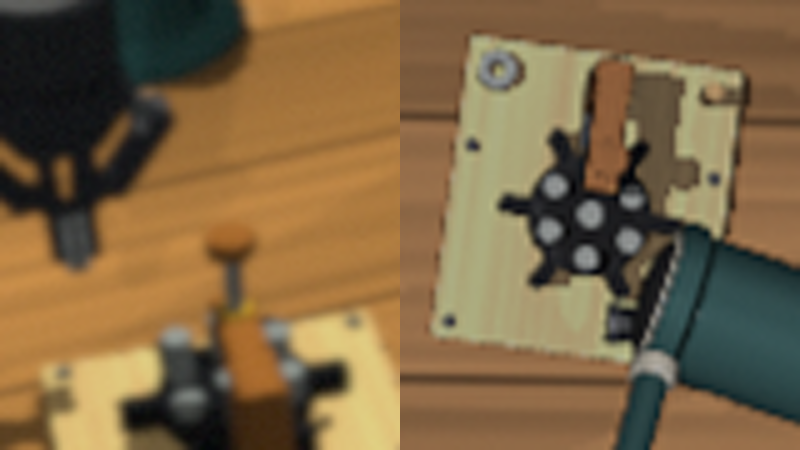

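With the tool turned, the left half shows the slim fingertip at about crop (77,255) with knuckles spread sideways, which confirms the diagnosis. The right half shows the jig turned slightly and moved about 8 mm in +y. I'll update the jig pose and line up again.

```bash
cat >> h.py <<'E'
O=np.array([.5540,-.0710]); YAW=np.radians(-6.6)
def go2(X):
    s=read_state(); R=Rn.from_rotvec(s['tcp_rot'])
    x=np.array([np.cos(YAW),np.sin(YAW),0]); z=np.array([0,0,-1.]); T=Rn.from_matrix(np.c_[x,np.cross(z,x),z])
    print('turn',(R.inv()*T).as_rotvec().round(4),'shift',T.inv().apply(np.array(X)-s['tool_pos']).round(4),'F',s['wrist_force'].round(1),'t',round(s['time'],2))
def steps2():
    im=vision.read_camera('top'); g=cv2.cvtColor(im,cv2.COLOR_RGB2GRAY)
    for nm,X in {'collar':(.1,.075,.036),'cap':(0,0,.06)}.items(): print(nm,proj('top',J(*X)))
E
python3 -c "
from h import *
go2(J(-.056,-.058,.002)); base(); steps(); ang()
c=lambda P:[round(float(v),1) for v in P]
print(c(proj('scene',step(4,240))),c(proj('scene',step(4,300))),c(proj('scene',step(4,120))),c(proj('scene',step(4,60))))
print('top steps',[c(proj('top',step(4,a))) for a in (60,120,180,240)])"
```

```text
turn [-0.0004  0.0011  0.0311] shift [ 0.0182 -0.0125  0.0667] F [ 0.3  1.1 -0.3] t 11.55
collar 0.988 1.82 0.12
farright 0.989 1.82 0.1
head 0.964 2.38 -0.53
farleft 0.974 1.47 -1.05
post 0.976 1.8 -0.46
-1 [(60, 113), (120, 123), (180, 81), (240, 128), (300, 61)]
0 [(60, 91), (120, 100), (180, 84), (240, 98), (300, 59)]
1 [(60, 98), (120, 85), (180, 83), (240, 75), (300, 62)]
2 [(60, 117), (120, 125), (180, 94), (240, 64), (300, 78)]
3 [(60, 125), (120, 140), (180, 78), (240, 64), (300, 105)]
4 [(60, 131), (120, 140), (180, 78), (240, 146), (300, 97)]
5 [(60, 113), (120, 123), (180, 81), (240, 128), (300, 61)]
blobs [(20, [280.0, 215.8]), (20, [259.5, 217.4]), (22, [283.0, 223.0]), (5, [269.4, 225.2]), (12, [262.2, 228.9])]
[260.1, 216.9] [262.8, 229.7] [280.1, 215.7] [282.7, 223.6]
top steps [[352.4, 194.9], [351.3, 203.9], [358.7, 209.5], [367.3, 205.9]]
```

Emit:
jog_arm(turn=[[0,0,0.031],[0,0,0],[0,0,0],[0,0,0],[0,0,0],[0,0,0],[0,0,0]], delta_pos=[[0,0,0],[0.018,-0.0125,0],[0,0,0],[0,0,0.025],[0,0,0.025],[0,0,0.0165],[0,0,0]], gripper=[0,0,0,0,0,0,0])

```text
time: 12.28
tool_pos: [0.4882, -0.1217, -0.0009]
tcp_rot: [-3.134, 0.184, 0.012]
wrist_force: [-2.0, 0.1, -0.6]
width: -0.001
grip_force: 0.0
```

```bash
python3 -c "
from h import *
go2(J(-.056,-.058,.002)); base()"
```

```text
turn [-0.0013  0.0078 -0.002 ] shift [ 0.0035  0.     -0.0029] F [-2.   0.1 -0.6] t 12.28
collar 0.988 1.82 0.12
farright 0.988 1.82 0.1
head 0.712 3.25 -0.42
farleft 0.974 1.47 -1.05
post 0.976 1.8 -0.47
```

Emit:
jog_arm(turn=[[0,0,0],[0,0,0],[0,0,0],[0,0,0],[0,0,0],[0,0,0]], delta_pos=[[0.001,-0.004,0],[0,-0.004,0],[0,-0.004,0],[0,-0.004,0],[0,0,0],[0,0,0]], gripper=[0,0,0,0,0,0])

```text
time: 12.83
tool_pos: [0.4951, -0.1076, 0.004]
tcp_rot: [3.134, -0.184, -0.0]
wrist_force: [-2.7, -3.9, 0.5]
width: -0.002
grip_force: 2.1
```

```bash
python3 -c "
from h import *
go2(J(-.056,-.01,.002)); base(); ang()"
```

```text
turn [ 0.0018 -0.     -0.0018] shift [-0.0017 -0.0331  0.002 ] F [-2.7 -3.9  0.5] t 12.83
collar 0.988 1.82 0.12
farright 0.989 1.82 0.1
head 0.337 3.13 0.78
farleft 0.974 1.47 -1.06
post 0.954 1.59 -0.16
blobs [(18, [259.9, 216.6]), (20, [280.2, 216.2]), (18, [282.8, 223.4]), (5, [269.4, 225.2]), (18, [261.5, 228.8])]
```

The jig is holding still and the push is about 4 N, as expected. Continuing the flick.

Emit:
jog_arm(turn=[[0,0,0],[0,0,0],[0,0,0],[0,0,0],[0,0,0],[0,0,0]], delta_pos=[[-0.001,-0.004,0],[-0.001,-0.004,0],[-0.001,-0.004,0],[-0.001,-0.004,0],[0,-0.002,0],[0,0,0]], gripper=[0,0,0,0,0,0])

```text
time: 13.43
tool_pos: [0.4941, -0.0881, 0.0034]
tcp_rot: [-3.136, 0.185, -0.002]
wrist_force: [-0.9, 0.4, 0.7]
width: 0.001
grip_force: 0.1
```

```bash
python3 -c "
from h import *
go2(J(-.058,-.01,.002)); base(); ang()"
```

```text
turn [-0.0004 -0.0015 -0.003 ] shift [-0.0005 -0.0138  0.0014] F [-0.9  0.4  0.7] t 13.43
collar 0.988 1.82 0.12
farright 0.988 1.82 0.1
head 0.546 8 -8
farleft 0.974 1.47 -1.06
post 0.888 1.27 -0.22
blobs [(21, [262.3, 214.2]), (20, [282.3, 218.4]), (20, [259.8, 227.0]), (5, [269.4, 225.2])]
```

Emit:
jog_arm(turn=[[0,0,0],[0,0,0],[0,0,0],[0,0,0],[0,0,0],[0,0,0]], delta_pos=[[0,-0.004,0],[0,-0.004,0],[0,-0.003,0],[0,0,0],[0,0,0],[0,0,0]], gripper=[0,0,0,0,0,0])

```text
time: 14.03
tool_pos: [0.4948, -0.0771, 0.0028]
tcp_rot: [-3.135, 0.186, 0.0]
wrist_force: [0.9, 3.6, 1.6]
width: -0.003
grip_force: 1.4
```

```bash
cat >> h.py <<'E'
def pred(): 
    c=lambda P:[round(float(v),1) for v in P]
    for k in range(-1,5): print(k,[(a,*c(proj('scene',step(k,a)))) for a in (60,120,180,240,300)])
E
python3 -c "
from h import *
go2(J(-.058,-.01,.002)); base(); ang(); pred()"
```

```text
turn [-0.001   0.0001 -0.0036] shift [ 0.0002 -0.0029  0.0008] F [0.9 3.6 1.6] t 14.03
collar 0.988 1.82 0.12
farright 0.989 1.81 0.1
head 0.392 -1.0 2.61
farleft 0.974 1.47 -1.06
post 0.964 1.89 -1.07
blobs [(4, [266.0, 212.2]), (41, [281.1, 218.7]), (22, [259.5, 223.5]), (5, [269.4, 225.2]), (4, [262.0, 227.8])]
-1 [(60, 282.8, 224.7), (120, 280.2, 216.9), (180, 269.2, 214.2), (240, 260.2, 218.1), (300, 262.1, 223.8)]
0 [(60, 282.9, 225.9), (120, 280.3, 218.0), (180, 269.3, 215.4), (240, 260.4, 219.3), (300, 262.3, 225.0)]
1 [(60, 282.4, 220.0), (120, 280.4, 219.2), (180, 269.4, 216.5), (240, 260.5, 220.4), (300, 262.4, 226.1)]
2 [(60, 282.5, 221.2), (120, 280.0, 213.4), (180, 269.6, 217.7), (240, 260.6, 221.6), (300, 262.5, 227.3)]
3 [(60, 282.6, 222.4), (120, 280.0, 214.5), (180, 269.0, 211.9), (240, 260.8, 222.8), (300, 262.6, 228.5)]
4 [(60, 282.7, 223.6), (120, 280.1, 215.7), (180, 269.1, 213.1), (240, 260.1, 216.9), (300, 262.8, 229.7)]
```

It snapped on: step 240° is near the k=3 prediction, and the incoming lobe is now resting on the finger's back. I'll free the finger upwards and check.

Emit:
jog_arm(turn=[[0,0,0],[0,0,0],[0,0,0],[0,0,0],[0,0,0],[0,0,0],[0,0,0]], delta_pos=[[0,-0.004,0],[0,-0.003,0],[0,0,-0.02],[0,0,-0.016],[0.002,0.026,0],[0,0.026,0],[0,0,0]], gripper=[0,0,0,0,0,0,0])

```text
time: 14.72
tool_pos: [0.4924, -0.1262, 0.0399]
tcp_rot: [3.133, -0.188, 0.004]
wrist_force: [0.3, -1.4, -0.6]
width: -0.002
grip_force: 0.0
```

```bash
python3 -c "
from h import *
go2(J(-.056,-.058,.002)); base(); ang()"
```

```text
turn [ 0.0028 -0.0028 -0.0045] shift [-0.0011 -0.0039  0.0379] F [ 0.3 -1.4 -0.6] t 14.72
collar 0.988 1.81 0.12
farright 0.989 1.81 0.1
head 0.967 2.28 -0.45
farleft 0.974 1.47 -1.05
post 0.976 1.79 -0.49
blobs [(20, [280.0, 214.9]), (22, [282.9, 222.0]), (25, [260.1, 222.8]), (5, [269.4, 225.2]), (10, [261.5, 227.8])]
```

Now at 3 clicks short and the jig is steady. Second flick, stopping slightly earlier.

Emit:
jog_arm(turn=[[0,0,-0.004],[0,0,0],[0,0,0],[0,0,0],[0,0,0],[0,0,0],[0,0,0],[0,0,0],[0,0,0],[0,0,0],[0,0,0],[0,0,0],[0,0,0],[0,0,0],[0,0,0],[0,0,0],[0,0,0]], delta_pos=[[0,0,0.018],[0,0,0.018],[0,0,0],[0,-0.006,0],[0,-0.004,0],[0,-0.004,0],[0,-0.004,0],[0,-0.004,0],[0,-0.004,0],[-0.001,-0.004,0],[-0.001,-0.004,0],[0,-0.004,0],[0,-0.003,0],[0,-0.002,0],[0,0,0],[0,0,0],[0,0,0]], gripper=[0,0,0,0,0,0,0,0,0,0,0,0,0,0,0,0,0])

```text
time: 16.23
tool_pos: [0.4945, -0.0793, 0.003]
tcp_rot: [-3.136, 0.18, -0.0]
wrist_force: [0.1, 2.1, 0.2]
width: 0.004
grip_force: 1.0
```

```bash
python3 -c "
from h import *
go2(J(-.058,-.01,.002)); base(); ang()"
```

```text
turn [-0.0009 -0.0001  0.0003] shift [ 0.0002 -0.005   0.001 ] F [0.1 2.1 0.2] t 16.23
collar 0.988 1.81 0.11
farright 0.989 1.81 0.1
head 0.425 8 -8
farleft 0.974 1.47 -1.05
post 0.948 1.89 -1.31
blobs [(18, [279.0, 213.5]), (10, [266.8, 218.0]), (23, [282.4, 220.4]), (21, [259.6, 222.4]), (5, [269.4, 225.2])]
```

Emit:
jog_arm(turn=[[0,0,0],[0,0,0],[0,0,0],[0,0,0],[0,0,0],[0,0,0],[0,0,0]], delta_pos=[[0,-0.004,0],[0,-0.003,0],[0,0,-0.02],[0,0,-0.016],[0.002,0.026,0],[0,0.026,0],[0,0,0]], gripper=[0,0,0,0,0,0,0])

```text
time: 16.92
tool_pos: [0.4921, -0.1281, 0.0398]
tcp_rot: [3.134, -0.182, 0.004]
wrist_force: [0.7, 0.0, -0.6]
width: 0.0
grip_force: 0.0
```

```bash
python3 -c "
from h import *
go2(J(-.056,-.062,.003)); base(); ang()"
```

```text
turn [ 0.0026 -0.0027 -0.0006] shift [-0.001  -0.0018  0.0368] F [ 0.7  0.  -0.6] t 16.92
collar 0.988 1.82 0.12
farright 0.989 1.81 0.1
head 0.964 2.3 -0.48
farleft 0.974 1.47 -1.05
post 0.975 1.84 -0.5
blobs [(18, [279.8, 213.8]), (25, [260.0, 221.3]), (4, [267.5, 218.5]), (22, [282.2, 221.1]), (13, [261.2, 226.5]), (5, [269.4, 225.2])]
```

2 clicks short, jig steady. Third flick.

Emit:
jog_arm(turn=[[0,0,0],[0,0,0],[0,0,0],[0,0,0],[0,0,0],[0,0,0],[0,0,0],[0,0,0],[0,0,0],[0,0,0],[0,0,0],[0,0,0],[0,0,0],[0,0,0],[0,0,0],[0,0,0],[0,0,0]], delta_pos=[[0,0,0.018],[0,0,0.018],[0,0,0],[0,-0.006,0],[0,-0.004,0],[0,-0.004,0],[0,-0.004,0],[0,-0.004,0],[0,-0.004,0],[-0.001,-0.004,0],[-0.001,-0.004,0],[0,-0.004,0],[0,-0.003,0],[0,-0.002,0],[0,0,0],[0,0,0],[0,0,0]], gripper=[0,0,0,0,0,0,0,0,0,0,0,0,0,0,0,0,0])

```text
time: 18.43
tool_pos: [0.4945, -0.0817, 0.0031]
tcp_rot: [-3.136, 0.18, -0.001]
wrist_force: [-0.1, -1.0, -0.5]
width: -0.0
grip_force: 0.0
```

```bash
python3 -c "
from h import *
go2(J(-.058,-.01,.002)); base(); ang()"
```

```text
turn [-0.0002 -0.0006  0.0006] shift [-0.0001 -0.0074  0.0011] F [-0.1 -1.  -0.5] t 18.43
collar 0.988 1.82 0.12
farright 0.989 1.81 0.1
head 0.488 8 -8
farleft 0.974 1.47 -1.05
post 0.858 1.08 -0.08
blobs [(20, [282.2, 216.8]), (20, [263.8, 218.2]), (24, [259.2, 223.5]), (6, [269.2, 225.2])]
```

Emit:
jog_arm(turn=[[0,0,0],[0,0,0],[0,0,0],[0,0,0]], delta_pos=[[0,-0.002,0],[0,-0.001,0],[0,0,0],[0,0,0]], gripper=[0,0,0,0])

```text
time: 18.87
tool_pos: [0.4942, -0.0785, 0.0028]
tcp_rot: [-3.136, 0.18, 0.001]
wrist_force: [-2.0, 3.5, 0.4]
width: 0.005
grip_force: 1.1
```

```bash
python3 -c "
from h import *
go2(J(-.058,-.01,.002)); ang()"
```

```text
turn [-0.0004  0.0005  0.0005] shift [ 0.0005 -0.0043  0.0008] F [-2.   3.5  0.4] t 18.87
blobs [(9, [266.7, 217.1]), (24, [281.8, 219.4]), (21, [259.7, 221.0]), (5, [269.4, 225.2])]
```

Snapped. Same retreat.

Emit:
jog_arm(turn=[[0,0,0],[0,0,0],[0,0,0],[0,0,0],[0,0,0],[0,0,0],[0,0,0]], delta_pos=[[0,-0.004,0],[0,-0.003,0],[0,0,-0.02],[0,0,-0.016],[0.002,0.026,0],[0,0.026,0],[0,0,0]], gripper=[0,0,0,0,0,0,0])

```text
time: 19.5
tool_pos: [0.4924, -0.1269, 0.0399]
tcp_rot: [3.134, -0.181, 0.004]
wrist_force: [0.3, -0.5, -0.5]
width: 0.003
grip_force: 0.0
```

```bash
python3 -c "
from h import *
go2(J(-.056,-.062,.003)); base(); ang()"
```

```text
turn [ 0.0025 -0.003  -0.0004] shift [-0.0012 -0.0006  0.0369] F [ 0.3 -0.5 -0.5] t 19.5
collar 0.988 1.82 0.12
farright 0.989 1.82 0.1
head 0.966 2.28 -0.47
farleft 0.974 1.47 -1.06
post 0.976 1.8 -0.49
blobs [(26, [281.5, 219.7]), (25, [259.8, 220.4]), (17, [261.2, 225.3]), (5, [269.4, 225.2])]
```

1 click short. Fourth and last flick.

Emit:
jog_arm(turn=[[0,0,0],[0,0,0],[0,0,0],[0,0,0],[0,0,0],[0,0,0],[0,0,0],[0,0,0],[0,0,0],[0,0,0],[0,0,0],[0,0,0],[0,0,0],[0,0,0],[0,0,0],[0,0,0],[0,0,0]], delta_pos=[[0,0,0.018],[0,0,0.018],[0,0,0],[0,-0.006,0],[0,-0.004,0],[0,-0.004,0],[0,-0.004,0],[0,-0.004,0],[0,-0.004,0],[-0.001,-0.004,0],[-0.001,-0.004,0],[0,-0.004,0],[0,-0.003,0],[0,-0.003,0],[0,0,0],[0,0,0],[0,0,0]], gripper=[0,0,0,0,0,0,0,0,0,0,0,0,0,0,0,0,0])

```text
time: 21.02
tool_pos: [0.4946, -0.0792, 0.003]
tcp_rot: [-3.136, 0.18, -0.001]
wrist_force: [-0.1, 2.5, 0.8]
width: 0.0
grip_force: 1.1
```

```bash
python3 -c "
from h import *
go2(J(-.058,-.01,.002)); ang()"
```

```text
turn [-0.0009 -0.0004  0.0004] shift [ 0.    -0.005  0.001] F [-0.1  2.5  0.8] t 21.02
blobs [(8, [266.1, 215.9]), (11, [279.9, 217.6]), (23, [259.6, 220.0]), (15, [283.3, 224.9]), (6, [261.5, 224.5]), (5, [269.4, 225.2])]
```

Emit:
jog_arm(turn=[[0,0,0],[0,0,0],[0,0,0],[0,0,0],[0,0,0],[0,0,0],[0,0,0],[0,0,0],[0,0,0],[0,0,0]], delta_pos=[[0,-0.004,0],[0,-0.003,0],[0,0,-0.02],[0,0,-0.02],[-0.01,0,-0.03],[-0.01,0,-0.03],[0,0,-0.03],[0,0,-0.03],[0,0,-0.03],[0,0,0]], gripper=[0,0,0,0,0,0,0,0,0,0])

```text
time: 21.9
tool_pos: [0.48, -0.0716, 0.2004]
tcp_rot: [3.134, -0.18, 0.02]
wrist_force: [1.1, -1.4, 0.1]
width: -0.002
grip_force: 0.0
```

```bash
python3 -c "
from h import *
go2(J(.032,0,.165)); base(); ang()
im=vision.read_camera('scene'); h=cv2.cvtColor(im,cv2.COLOR_RGB2HSV)
print(proj('scene',J(.032,0,.176)),proj('scene',J(.032,0,.166)))"
```

```text
turn [ 0.0016 -0.0131  0.0005] shift [ 0.1055 -0.0091  0.0354] F [ 1.1 -1.4  0.1] t 21.9
collar 0.988 1.81 0.12
farright 0.989 1.81 0.1
head 0.969 2.37 -0.54
farleft 0.975 1.47 -1.05
post 0.968 1.89 -0.36
blobs [(16, [280.4, 218.0]), (24, [259.5, 219.4]), (16, [260.8, 224.2]), (5, [269.4, 225.2]), (14, [283.2, 225.8])]
(np.float64(270.9434905368059), np.float64(196.50796682807018)) (np.float64(271.23708628195067), np.float64(199.79429538670013))
```

All five visible steps match the k=0 prediction, so the tallest step is under the rod. Moving above the rod head.

Emit:
jog_arm(turn=[[0,-0.012,0],[0,0,0],[0,0,0],[0,0,0],[0,0,0],[0,0,0],[0,0,0],[0,0,0],[0,0,0]], delta_pos=[[0,0,0],[0.025,-0.003,0],[0.03,-0.003,0],[0.03,-0.003,0],[0.02,0,0],[0,0,0.015],[0,0,0.015],[0,0,0],[0,0,0]], gripper=[0,0,0,0,0,0,0,0,0])

```text
time: 22.8
tool_pos: [0.5781, -0.0732, 0.1584]
tcp_rot: [-3.135, 0.18, 0.029]
wrist_force: [-0.8, 0.8, 0.9]
width: 0.001
grip_force: 0.0
```

```bash
python3 -c "
from h import *
go2(J(.032,0,.143)); print(read_state()['tool_pos'])"
```

```text
turn [-0.0003  0.0185  0.0006] shift [0.0078 0.0006 0.0154] F [-0.8  0.8  0.9] t 22.8
[ 0.57807576 -0.07320659  0.15844008]
```

Emit:
jog_arm(turn=[[0,0.014,0],[0,0,0],[0,0,0],[0,0,0],[0,0,0]], delta_pos=[[0,0,0],[0.007,0,0],[0,0,0.008],[0,0,0],[0,0,0]], gripper=[0,0,0,0,0])

```text
time: 23.22
tool_pos: [0.5869, -0.0743, 0.1534]
tcp_rot: [3.136, -0.18, 0.002]
wrist_force: [0.3, -0.7, 0.2]
width: -0.001
grip_force: 0.0
```

```bash
python3 -c "
from h import *
go2(J(.032,0,.143))"
```

```text
turn [-0.     -0.0014  0.0005] shift [-0.001   0.0005  0.0104] F [ 0.3 -0.7  0.2] t 23.22
```

Emit:
jog_arm(turn=[[0,0,0],[0,0,0],[0,0,0],[0,0,0],[0,0,0],[0,0,0],[0,0,0]], delta_pos=[[0,0,0.004],[0,0,0.004],[0,0,0.002],[0,0,0.002],[0,0,0.002],[0,0,0],[0,0,0]], gripper=[0,0,0,0,0,0,0])

```text
time: 23.8
tool_pos: [0.5872, -0.0744, 0.1395]
tcp_rot: [3.136, -0.18, 0.003]
wrist_force: [0.2, 0.2, 0.4]
width: -0.0
grip_force: 0.0
```

Emit:
jog_arm(turn=[[0,0,0],[0,0,0],[0,0,0],[0,0,0]], delta_pos=[[0,0,0.001],[0,0,0.001],[0,0,0.001],[0,0,0]], gripper=[0,0,0,0])

```text
time: 24.13
tool_pos: [0.5875, -0.0744, 0.1367]
tcp_rot: [3.136, -0.18, 0.004]
wrist_force: [0.2, 0.4, 0.3]
width: 0.004
grip_force: 0.4
```

Emit:
jog_arm(turn=[[0,0,0],[0,0,0],[0,0,0],[0,0,0]], delta_pos=[[0,0,0.001],[0,0,0.001],[0,0,0.001],[0,0,0]], gripper=[0,0,0,0])

```text
time: 24.47
tool_pos: [0.5874, -0.0744, 0.1335]
tcp_rot: [3.136, -0.18, 0.004]
wrist_force: [0.3, 0.7, 1.1]
width: 0.001
grip_force: 0.4
```

```bash
python3 -c "
from h import *
go2(J(.032,0,.133)); base()
im=vision.read_camera('scene'); ref=cv2.imread('pics/scene0.png')[:,:,::-1]
print('now',im[188:216,271].tolist()); print('ref',ref[188:216,269].tolist())"
```

```text
turn [-0.     -0.0025  0.0006] shift [-0.0016  0.0005  0.0005] F [0.3 0.7 1.1] t 24.47
collar 0.988 1.81 0.12
farright 0.988 1.81 0.1
head 0.317 2.31 0.42
farleft 0.864 1.52 -1.1
post 0.968 1.9 -0.35
now [[37, 38, 39], [50, 53, 51], [54, 56, 53], [54, 55, 53], [55, 56, 55], [53, 54, 53], [50, 53, 52], [50, 52, 51], [50, 51, 48], [51, 52, 51], [53, 54, 52], [52, 53, 52], [56, 53, 49], [65, 53, 44], [72, 50, 31], [70, 44, 20], [66, 44, 24], [70, 53, 40], [73, 64, 55], [75, 69, 61], [74, 68, 58], [74, 68, 59], [73, 68, 57], [78, 70, 53], [87, 72, 40], [90, 68, 25], [86, 59, 19], [86, 56, 21]]
ref [[177, 125, 65], [179, 126, 66], [182, 128, 66], [186, 131, 66], [186, 131, 67], [179, 125, 63], [173, 118, 58], [169, 110, 51], [166, 104, 45], [164, 103, 46], [158, 98, 43], [139, 87, 37], [106, 68, 29], [78, 51, 27], [67, 48, 28], [69, 56, 41], [71, 63, 53], [71, 65, 57], [71, 66, 59], [71, 67, 60], [71, 66, 60], [71, 68, 61], [73, 68, 60], [83, 74, 57], [107, 88, 48], [128, 98, 38], [131, 92, 32], [145, 93, 35]]
```

The head is moving down, by about 2 px. Continuing until the force jumps.

Emit:
jog_arm(turn=[[0,0,0],[0,0,0],[0,0,0]], delta_pos=[[0,0,0.001],[0,0,0.001],[0,0,0]], gripper=[0,0,0])

```text
time: 24.82
tool_pos: [0.5873, -0.0744, 0.1321]
tcp_rot: [3.136, -0.18, 0.003]
wrist_force: [-0.6, -0.0, 4.3]
width: -0.001
grip_force: 2.0
```

Emit:
jog_arm(turn=[[0,0,0],[0,0,0],[0,0,0]], delta_pos=[[0,0,0.001],[0,0,0.001],[0,0,0]], gripper=[0,0,0])

```text
time: 25.07
tool_pos: [0.5875, -0.0744, 0.1319]
tcp_rot: [3.136, -0.18, 0.004]
wrist_force: [-5.1, 0.6, 13.1]
width: 0.002
grip_force: 6.1
```

The force climbed to 13 N with the TCP stopped at 0.132, so the rod stands on the step at the expected 10 mm. Retracting straight up.

Emit:
jog_arm(turn=[[0,0,0],[0,0,0],[0,0,0],[0,0,0],[0,0,0],[0,0,0],[0,0,0],[0,0,0],[0,0,0],[0,0,0],[0,0,0],[0,0,0],[0,0,0]], delta_pos=[[0,0,0],[0,0,-0.004],[0,0,-0.01],[0,0,-0.03],[0,0,-0.03],[0,0,-0.03],[-0.02,0,0],[-0.03,0,0],[-0.03,0,0],[-0.03,0,0],[-0.02,0,0],[0,0,0],[0,0,0]], gripper=[0,0,0,0,0,0,0,0,0,0,0,0,0])

```text
time: 26.15
tool_pos: [0.4573, -0.0594, 0.2337]
tcp_rot: [3.136, -0.18, 0.005]
wrist_force: [0.6, 0.7, 0.4]
width: -0.002
grip_force: 0.0
```

```bash
python3 -c "
from h import *
go2(J(.032,0,.133)); base(); ang()
im=vision.read_camera('scene'); print('now',im[192:216,271].tolist())"
```

```text
turn [ 0.0001 -0.0031  0.0005] shift [0.1294 0.0004 0.1007] F [0.6 0.7 0.4] t 26.15
collar 0.988 1.81 0.12
farright 0.989 1.81 0.1
head 0.974 2.67 2.87
farleft 0.974 1.47 -1.05
post 0.969 1.9 -0.35
blobs [(16, [280.4, 218.0]), (24, [259.5, 219.4]), (17, [260.9, 224.3]), (5, [269.4, 225.2]), (14, [283.2, 225.8])]
now [[186, 131, 66], [179, 126, 64], [180, 129, 67], [183, 129, 67], [185, 129, 65], [180, 122, 59], [171, 112, 51], [167, 106, 45], [166, 103, 45], [160, 101, 44], [140, 88, 37], [104, 65, 27], [75, 49, 23], [68, 49, 31], [71, 59, 47], [71, 64, 55], [74, 67, 58], [74, 67, 58], [72, 67, 56], [80, 70, 51], [91, 75, 38], [105, 77, 30], [118, 78, 28], [137, 88, 36]]
```

The head dropped 3.4 px (10 mm predicts 3.3), the wheel is still in its click, and the robot is clear. Handing in.

```bash
python3 -c "
from h import *
print(ticket.finish_job())"
```

```text
the job is handed in; nothing more can be done
None
```

The tallest step is clicked in under the rod, the rod has been pressed 10 mm down onto it, and the job is handed in at about 26 s; however, an early misjudged push shoved the jig about 8 mm and turned it about 1.6°, and I left it there.

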